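# Draw-hook check of a spring-return slide gauge

## Robot

A 7-joint arm with a two-finger parallel gripper is mounted at the origin on the work surface. World frame = base frame: x ahead of the robot, y to its left, z up, the work surface at z = 0. Lengths are in m, angles in degrees, forces in N, time in s.
With the tool pointing down it reaches from about 0.425 to 0.875 m from the base axis. Payload 4.7 kg.
Tool frame: the origin (TCP) lies at the very end of the fingers, on their centre line; the grasp point (between the pads) lies 19 mm behind it; z points along the fingers, y is the line along which they close (so a half turn about z gives the same grasp; the last joint's range is limited). The gripper opens to 87 mm and grips with 3 to 60 N. Pads are 19 mm wide; open, the fingers measure 117 mm over their backs; the gripper's body (75 mm by 190 mm) begins 51 mm behind the grasp point.
Start: joints at [-69.093, 18.392, -4.016, 83.108, 1.295, 78.541, -3.26], TCP at [0.223, 0.61, 0.223] pointing down, gripper open.
Joint ranges: [-163.93, 163.93], [-17.29, 119.83], [-79.2, 71.16], [3.27, 140.29], [-89.18, 269.18], [5.43, 117.66], [-154.24, 154.24]. Speed limits (degrees/s): [147.25, 147.25, 180, 180, 180, 180, 180].

## Interface

Orientations are given as [roll, pitch, yaw] about the fixed x, y, z axes, in that order (R = Rz(yaw) Ry(pitch) Rx(roll)).
In Python, from cell import get_obs, read_camera, sign_off, silhouettes gives the robot as it stands.
- The arm moves only by the tool play_rows, never from a script. Its argument "steps" is a list that holds one entry, the list of rows, each a list of 7 numbers: the shift along the tool's x, y, z in m, then the turn, a rotation vector about the tool's x, y, z in rad, then the finger opening in m, from 0 to 0.087. A call has 1 to 12 rows; each row shifts and turns the commanded pose from where the row before left it, along the tool's axes as they then stand; what a row does not reach is not made up. A row lasts 1/10 s, in which the tool goes at most 50 mm and 8.59 degrees, less where a joint would pass 70% of its speed; a pose out of reach is approached as far as the arm can. A call is refused whole if a number of a shift passes 0.05 or a number of a turn 0.15, either way. A call with a gripper value outside its range is refused whole. The fingers move at their own pace and stop on an object; "force" is the grip in N (left out, the last holds). Time passes only in rows, so rows that do not move let the fingers close. It gives the time, the measured TCP pose, the force, the opening and the grip force at its end, in the units of the state.
- get_obs(): the state, without advancing time (a new reading comes with each control period).
- read_camera(name): name is "scene" or "top"; returns a dict with "frame" (400x640x3 uint8, red, green, blue), "intrinsics" (3x3 intrinsics, pixels), "view" (4x4, takes a point from world to camera coordinates). Camera axes: x right, y up, looking along -z (the intrinsics and any distortion apply to the point x, -y, -z); pixel columns grow to the right and rows downward; lengths in m; the calibration is good to about 2 mm. A picture is of the moment at which its call begins. There is no depth.
- sign_off(): hands the job in; it is judged then, once.
Trained networks look in the newest picture that a camera, given by its name, has taken for a name from the list of things; names that differ only in an ending like _2 or _b are one class to them, and where a whole thing is asked for, a point or a joint stands for the part that bears it (a point fixed in the world has none). Each returns a list of dicts, best first, with "p" (0 to 1); they miss things now and then, are a little off and sometimes report something else, mostly with a low value. They report only what shows in the picture. A call takes as long as a camera call.
- silhouettes(camera, name): "pixels" (400x640 bool, what is visible of it) and "extent" ([left, top, right, bottom] in pixels, round what is visible of it).
The state is a dict: "time_s": time; "qpos": joint angles; "joint_velocities": joint speeds; "effort": joint torques, N m; "tool_pos": TCP position; "tool_rot": TCP orientation; "force": force on the tool from outside, world axes, zero at the start; "wrist_torque": the same for the moment, N m; "grip_width": finger opening in m; "grasp_force": force on a finger pad.
Only numpy, scipy, OpenCV 4.12 (cv2) and the standard library are available. Lean on these libraries where they do the work, as an engineer would, in place of code of your own. Each camera call takes 0.05 s, during which the arm holds its last target. There are 200 camera calls.

## Task

Lift the draw hook out of the blue parts bin, catch the upright post of the spring-return slide gauge with it and pull the slide out until its pointer is level with the black marker clip, holding it there for two seconds while the reading settles. Let the slide ease back home without snapping, then lay the draw hook flat in the shallow metal tray without dropping it. Only the hook may touch the gauge, not the gripper; leave the other parts in the bin and everything else on the bench where it is.

Things in the scene. Friction and masses are not known exactly. Their poses are not given: they have to be found in the camera images.
- draw_hook: Flat J-shaped tool in the bin (its twin is straight). Black grip block 60 x 18 x 24 mm, origin at the centre of its underside. An 8 mm steel rod, 12 mm above the underside, leaves the block's +x end, runs to x = 80 mm, turns to +y as far as y = 26 and ends in a lip back to x = 72 (centre lines): a hook open towards the block. Overall x -30 to 84, y -9 to 30 mm; about 120 g.
- hook_mouth (a point): Point in the draw hook's mouth, at (68, 11, 12) mm of the tool: a post standing here is between shank and lip; pulling the tool to its -x brings the cross arm (inner face at x = 76 mm) against the post.
- hook_end (a point): Outer corner of the draw hook's cross arm and lip, at (80, 26, 12) mm of the tool.
- bin: Blue open parts bin 240 x 240 x 55 mm high, walls and floor 4 mm thick, fixed; origin at the centre of its underside, z up. The draw hook and straight spike lie flat side by side in it, either order, rods pointing roughly to its +x. It stands left or right of the gauge, the tray on the other side.
- gauge: Fixed slide gauge. Dark base plate 90 x 8 mm, x = -100 to 160 mm; origin on the bench under the post's home position; the slide pulls out along -x (towards the robot). Cream housing x = 40 to 155 mm, 62 mm wide, top at 46 mm. At y = 31 to 45 mm runs an aluminium scale ledge, top at 14 mm, with black ticks and the marker clip.
- slide (a joint): How far the gauge's slide is pulled out, m: 0 home, stop at 0.070. Spring 2.7 N at home, growing 90 N per m.
- post (a point): Centre of the top of the slide's upright steel post: 10 mm diameter, 80 mm above the bench, free from 24 mm (top of the 26 x 30 mm carriage block) upward. Moves with the slide.
- pointer (a point): Tip of the slide's thin pointer arm, 30 mm to +y of the post, 18.5 mm above the bench. Moves with the slide.
- mark (a point): Tip of the black marker clip (8 mm wide, 22 mm above the bench at its top, white line across it) on the scale ledge, axes as the gauge's; the pointer must be pulled level with it (same x in the gauge's frame), 30 to 55 mm from home.
- marker: The marker clip itself, fixed on the ledge; origin under its centre line, axes as the gauge's.
- tray: Shallow aluminium tray 200 (x) x 120 (y) x 18 mm high, walls and floor 4 mm thick, fixed; origin at the centre of its underside, z up.
- spike: Bystander in the bin: tool with the same grip block as the draw hook but a straight rod to x = 88 mm; origin at the centre of the block's underside.
- core: Bystander in the bin: dark ring core, 32 mm outside, 16 mm hole, 12 mm high; origin at the centre of its underside.
- transformer: Bystander in the bin: small transformer 26 x 26 x 23 mm; origin at the centre of its underside.
- screwdriver: Bystander: screwdriver lying flat across the bench between robot and gauge, 160 mm long; origin under its middle.
- tin: Bystander: round aluminium tin 62 mm wide, 28 mm high; origin at the centre of its underside.
- reel: Bystander: white component reel 100 mm wide, 14 mm high, lying flat; origin at the centre of its underside.

How it is judged:
By the outcome, as a careful person would: the job done as asked, in the order asked, and still so for the second after the job is handed in, with the robot touching nothing.
It also fails if it takes over 67 s, if anything falls off the work surface, if the arm or the gripper's body presses on something with over 40 N, if the wrist force passes 120 N, or if a joint passes its speed limit or range.

## Working session

There is one attempt and no reset: what is moved stays moved. The work goes in short steps, Python scripts to look and compute and a tool call to move; the robot and the scene stay as the last step left them, time stands still between calls to the robot, and variables do not carry over. Pictures are saved under pics/ and viewed, at most 12 in all, crops included, and the job is handed in when it is done.

Besides the shell and the picture viewer there is one more tool, called after ">>>" as name([rows], argument=value, ...), one row to a line, values as JSON. play_rows: Moves the arm, as the interface text tells. Its arguments: {"type":"object","properties":{"steps":{"type":"array","items":{"type":"array","items":{"type":"array","items":{"type":"number"}}}},"force":{"type":"number"}},"required":["steps"]}

```bash
ls; mkdir -p pics; python3 - <<'E'
from cell import *
import cv2,json
for n in("scene","top"):
    c=read_camera(n); cv2.imwrite(f"pics/{n}0.png",c["frame"][:,:,::-1]); print(n,c["intrinsics"],c["view"],[k for k in c])
    for t in("draw_hook","spike","bin","gauge","post","pointer","marker","tray"):
        print(t,[(round(d["p"],2),[int(x) for x in d["extent"]]) for d in silhouettes(n,t)[:2]])
print(get_obs())
E
```

```text
pics
scene [[487.81933972   0.         328.56272878]
 [  0.         487.81933972 207.01262294]
 [  0.           0.           1.        ]] [[-0.05072713  0.99862216  0.01343651  0.03382142]
 [-0.85503311 -0.05037765  0.51612061  0.47931819]
 [ 0.51608637  0.01469266  0.85641052 -1.47932606]
 [ 0.          0.          0.          1.        ]] ['frame', 'intrinsics', 'view']
draw_hook [(0.69, [239, 163, 255, 207])]
spike [(0.53, [192, 162, 205, 208])]
bin [(0.62, [151, 136, 273, 239]), (0.39, [241, 259, 273, 285])]
gauge [(0.76, [287, 194, 342, 296])]
post [(0.7, [237, 164, 256, 204]), (0.63, [311, 213, 327, 237])]
pointer [(0.56, [151, 141, 274, 239])]
marker [(0.66, [236, 163, 258, 209])]
tray [(0.91, [413, 163, 476, 240]), (0.35, [311, 214, 331, 240])]
top [[377.34571282   0.         326.42633263]
 [  0.         377.34571282 197.88827931]
 [  0.           0.           1.        ]] [[ 0.01394717 -0.99987888  0.00690694 -0.00702024]
 [ 0.9715558   0.01518456  0.23632343 -0.61364821]
 [-0.23639968  0.00341443  0.9716499  -0.83595535]
 [ 0.          0.          0.          1.        ]] [
[... 343 characters left out ...]
0.9, 'qpos': array([-69.0927005 ,  18.39146214,  -4.01343676,  83.10677082,
         1.2957865 ,  78.54095263,  -3.26021497]), 'joint_velocities': array([-0.04212772, -0.02153769, -0.06103698, -0.01177834,  0.00340645,
       -0.08776424, -0.1147538 ]), 'effort': array([-7.93906911e-04, -4.91076279e+01, -4.03535608e-01, -3.12778401e+01,
       -6.35872828e-02,  3.31777311e-02,  1.73450672e-05]), 'tool_pos': array([0.22344169, 0.610418  , 0.22259825]), 'tool_rot': array([1.79994022e+02, 4.30848918e-03, 1.59898893e+02]), 'force': array([-0.43587451,  0.32646673, -0.04512691]), 'wrist_torque': array([-0.05704265, -0.02366695,  0.05550012]), 'grasp_force': 0.0, 'grip_width': 0.08721882411519319}
```

```bash
python3 - <<'E'
import cv2,numpy as np
a=cv2.imread("pics/top0.png")[120:300,180:510];b=cv2.imread("pics/scene0.png")[120:310,140:500]
a=cv2.resize(a,(800,436),interpolation=cv2.INTER_CUBIC)
cv2.imwrite("pics/top0c.png",a)
cv2.imwrite("pics/scene0c.png",cv2.resize(b,(800,422),interpolation=cv2.INTER_CUBIC))
E
```

```text
(no output)
```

View pics/top0c.png

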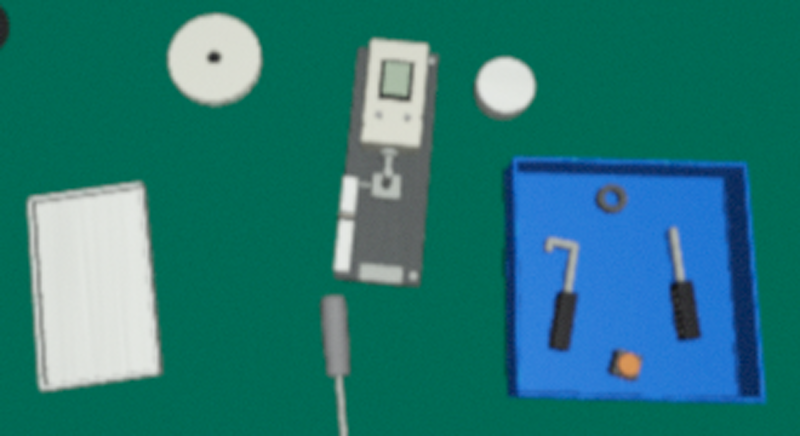

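View pics/scene0c.png

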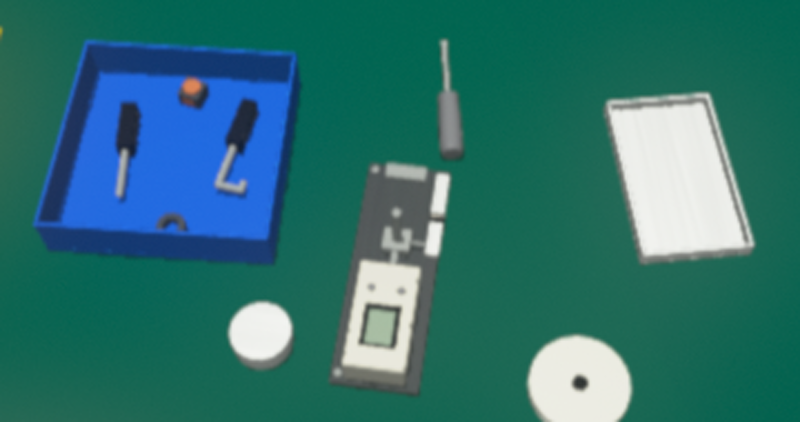

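```bash
python3 - <<'E'
import cv2,numpy as np
t=cv2.imread("pics/top0.png");s=cv2.imread("pics/scene0.png")
f=lambda i,x,y,w,h:cv2.resize(i[y:y+h,x:x+w],(400,300*1 if h*400==w*300 else int(h*400/w)),interpolation=cv2.INTER_LINEAR)
# all tiles 400x300, scale 5 (80x60)
T=[f(t,390,210,80,60),f(s,190,155,80,60),f(t,310,175,80,60),f(s,285,190,80,60)]
cv2.imwrite("pics/z.png",np.vstack([np.hstack(T[:2]),np.hstack(T[2:])]))
E
```

```text
(no output)
```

View pics/z.png

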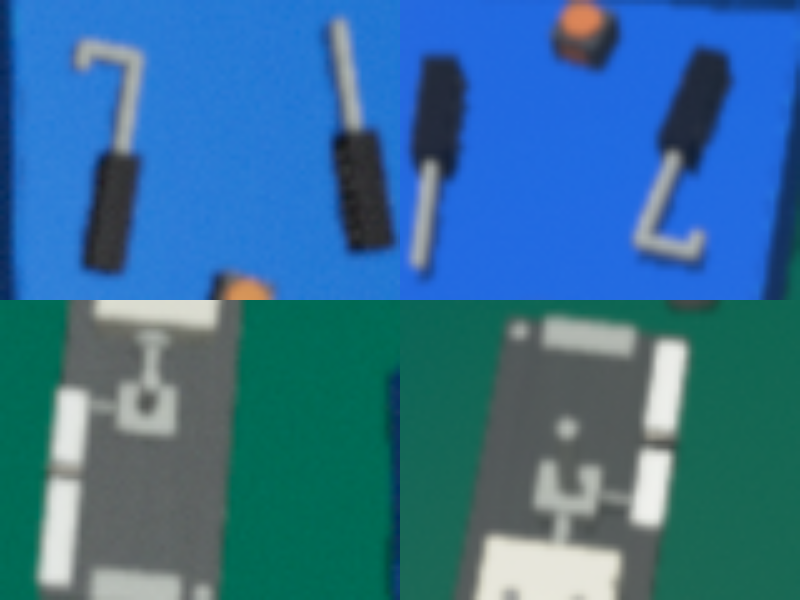

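```bash
cat > h.py <<'E'
import numpy as np
from scipy.optimize import least_squares
C={"top":(np.array([[377.34571282,0,326.42633263],[0,377.34571282,197.88827931],[0,0,1]]),np.array([[0.01394717,-0.99987888,0.00690694,-0.00702024],[0.9715558,0.01518456,0.23632343,-0.61364821],[-0.23639968,0.00341443,0.9716499,-0.83595535]])),
"scene":(np.array([[487.81933972,0,328.56272878],[0,487.81933972,207.01262294],[0,0,1]]),np.array([[-0.05072713,0.99862216,0.01343651,0.03382142],[-0.85503311,-0.05037765,0.51612061,0.47931819],[0.51608637,0.01469266,0.85641052,-1.47932606]]))}
def proj(cam,P):
    K,V=C[cam]; q=np.atleast_2d(P)@V[:,:3].T+V[:,3]; q=q*[1,-1,-1]; q=q@K.T; return q[:,:2]/q[:,2:]
def place(p,L,z0=0):  # p=x,y,yaw(rad); L in mm
    L=np.atleast_2d(L)/1000.; c,s=np.cos(p[2]),np.sin(p[2])
    return np.c_[p[0]+c*L[:,0]-s*L[:,1],p[1]+s*L[:,0]+c*L[:,1],z0+L[:,2]]
def onplane(cam,uv,z):
    K,V=C[cam]; r=np.linalg.inv(K)@[uv[0],uv[1],1]; d=V[:,:3].T@(r*[1,-1,-1]); o=-V[:,:3].T@V[:,3]; return o+d*(z-o[2])/d[2]
E
cat > fit.py <<'E'
from h import *
def fit(obs,z0,x0):
    def f(p): return np.concatenate([(proj(c,place(p,L,z0))[0]-uv) for c,L,uv in obs]).ravel()
    r=least_squares(f,x0,loss="soft_l1"); return r.x,np.round(r.fun.reshape(-1,2),1)
def tile(x0,y0,du,dv): return lambda u,v:(x0+(u-du+.5)/5-.5,y0+(v-dv+.5)/5-.5)
ht,hs,gt,gs=tile(390,210,0,0),tile(190,155,400,0),tile(310,175,0,300),tile(285,190,400,300)
hook=[("top",(30,9,24),ht(112,152)),("top",(30,-9,24),ht(141,157)),("top",(-30,9,24),ht(82,268)),("top",(-30,-9,24),ht(122,272)),
("top",(80,0,12),ht(134,58)),("top",(80,26,12),ht(85,47)),("top",(30,0,16),ht(122,152)),
("scene",(80,0,12),hs(642,242)),("scene",(80,26,12),hs(696,252)),("scene",(30,0,16),hs(677,152))]
p,r=fit(hook,.004,[.55,-.25,0]); print("hook",p,np.degrees(p[2]));print(r.tolist())
tc=lambda u,v:(180+u/2.424-.3,120+v/2.422-.3); sc=lambda u,v:(140+u/2.222-.3,120+v/2.221-.3)
g=[("top",(13,15,24),gt(120,383)),("top",(13,-15,24),gt(176,385)),("top",(-13,15,24),gt(116,432)),("top",(-13,-15,24),gt(174,436)),
("top",(40,31,46),gt(95,318)),("top",(40,-31,46),gt(217,330)),
("scene",(-13,-15,24),gs(540,460)),("scene",(-13,15,24),gs(602,466)),("scene",(13,-15,24),gs(535,507)),("scene",(13,15,24),gs(598,514)),
("scene",(40,-31,46),gs(486,537)),("scene",(40,31,46),gs(620,550)),("scene",(0,0,80),gs(567,430)),
("top",(-100,-45,8),tc(419,285)),("top",(160,-45,8),tc(438,53)),("scene",(-100,-45,8),sc(372,163))]
p,r=fit(g,0,[.6,0,0]); print("gauge",p,np.degrees(p[2]));print(r.tolist())
print("posttop",proj("top",place(p,(0,0,80))))
for c,uv in(("top",gt(65,468)),("scene",gs(660,440))):
    w=onplane(c,uv,.021)[:2]-p[:2]; a=p[2]; print("mark",c,w@[np.cos(a),np.sin(a)],w@[-np.sin(a),np.cos(a)])
for c,uv in(("top",gt(90,405)),("scene",gs(628,498))):
    w=onplane(c,uv,.0185)[:2]-p[:2]; a=p[2]; print("pointer",c,w@[np.cos(a),np.sin(a)],w@[-np.sin(a),np.cos(a)])
# tray: walls rim z=18
t=[("top",(100,60,18),tc(28,198)),("top",(100,-60,18),tc(144,182)),("top",(-100,60,18),tc(39,390)),("top",(-100,-60,18),tc(160,374)),
("scene",(-100,-60,18),sc(607,103)),("scene",(-100,60,18),sc(710,95)),("scene",(100,-60,18),sc(640,252)),("scene",(100,60,18),sc(752,242))]
p,r=fit(t,0,[.55,.3,0]); print("tray",p,np.degrees(p[2]));print(r.tolist())
b=[("top",(120,120,55),tc(512,158)),("top",(120,-120,55),tc(746,163)),("top",(-120,120,55),tc(510,397)),("top",(-120,-120,55),tc(763,402)),
("scene",(-120,-120,55),sc(86,42)),("scene",(-120,120,55),sc(297,53)),("scene",(120,-120,55),sc(37,226)),("scene",(120,120,55),sc(274,240))]
p,r=fit(b,0,[.55,-.3,0]); print("bin",p,np.degrees(p[2]));print(r.tolist())
E
python3 fit.py
```

```text
hook [ 0.49209347 -0.2102564  -0.19252298] -11.030753938617277
[[-1.6, -0.9], [-0.2, -0.5], [0.6, -0.1], [-0.1, 0.6], [-0.5, -0.1], [-0.9, 0.1], [-0.8, 0.2], [-0.9, -0.6], [-1.4, -0.3], [-1.3, -0.2]]
gauge [ 0.6308474  -0.02773247 -0.08828559] -5.05839190742421
[[-0.9, -0.6], [-0.4, 0.2], [-1.1, -0.5], [-0.9, -0.1], [-1.0, -0.8], [-0.8, -0.7], [-0.5, -0.3], [-0.2, 0.1], [-1.3, -0.0], [-1.1, 0.3], [-0.6, -1.1], [-0.1, -0.1], [-0.6, -0.8], [-0.7, 0.3], [-0.2, 0.2], [-1.5, -0.6]]
posttop [[338.92619157 190.51143655]]
mark top -0.03474959212596254 0.03600122820200821
mark scene -0.032974531741560016 0.04037355057339423
pointer top -3.659118986663432e-05 0.026762068950027626
pointer scene -0.0013199027334303988 0.029547071147751847
tray [0.52334178 0.27286976 0.14801995] 8.480918147809069
[[-0.2, -0.4], [-1.0, 0.2], [-0.6, -0.1], [-1.1, -0.2], [-1.3, -1.7], [-1.3, -1.4], [-0.3, 0.7], [-0.3, 1.1]]
bin [ 0.53447554 -0.27220157 -0.00700021] -0.4010822261103159
[[-1.9, -0.6], [-2.0, -0.5], [0.8, -0.3], [-0.9, -0.2], [-0.1, -0.8], [0.2, -0.6], [-1.1, -0.5], [-1.9, -0.8]]
```

```bash
cat > plan.py <<'E'
import sys,numpy as np
from cell import get_obs
def rows(wps,start=None):
    """wps: (x,y,z,yaw_deg,n_rows); rounded tool-frame rows"""
    o=get_obs(); p=np.array(o["tool_pos"]) if start is None else np.array(start[:3]); w=o["tool_rot"][2] if start is None else start[3]
    w%=360
    print("tilt",np.round(o["tool_rot"],2),"t",o["time_s"],"pos",np.round(p,4),"F",np.round(o["force"],1),"grip",round(o["grip_width"],4),round(o["grasp_force"],1))
    for x,y,z,yaw,n in wps:
        a=np.array([x,y,z]); w0=w; p0=p.copy()
        for i in range(1,n+1):
            d=p0+(a-p0)*i/n-p; dw=w0+(yaw-w0)*i/n-w
            c,s=np.cos(np.radians(w)),np.sin(np.radians(w))
            r=[round(v,4) for v in (c*d[0]+s*d[1],s*d[0]-c*d[1],-d[2])]; t=round(-np.radians(dw),4)
            p=p+[c*r[0]+s*r[1],s*r[0]-c*r[1],-r[2]]; w-=np.degrees(t)
            print([*map(float,r),0,0,float(t)])
E
python3 - <<'E'
from plan import rows
rows([(.45,.30,.20,169,8),(.5,-.212,.12,169,11)])
E
```

```text
tilt [179.99   0.   159.9 ] t 0.9 pos [0.2234 0.6104 0.2226] F [-0.4  0.3 -0. ] grip 0.0872 0.0
[-0.0399, -0.0267, 0.0028, 0, 0, -0.0199]
[-0.0394, -0.0275, 0.0028, 0, 0, -0.0198]
[-0.0389, -0.0283, 0.0029, 0, 0, -0.0199]
[-0.0382, -0.029, 0.0028, 0, 0, -0.0198]
[-0.0377, -0.0298, 0.0028, 0, 0, -0.0199]
[-0.0371, -0.0305, 0.0028, 0, 0, -0.0198]
[-0.0365, -0.0313, 0.0029, 0, 0, -0.0199]
[-0.0358, -0.032, 0.0028, 0, 0, -0.0198]
[-0.0133, -0.0448, 0.0073, 0, 0, -0.0]
[-0.0134, -0.0448, 0.0072, 0, 0, -0.0]
[-0.0133, -0.0449, 0.0073, 0, 0, -0.0]
[-0.0134, -0.0448, 0.0073, 0, 0, -0.0]
[-0.0133, -0.0448, 0.0073, 0, 0, -0.0]
[-0.0134, -0.0448, 0.0072, 0, 0, -0.0]
[-0.0133, -0.0448, 0.0073, 0, 0, -0.0]
[-0.0134, -0.0449, 0.0073, 0, 0, -0.0]
[-0.0133, -0.0448, 0.0073, 0, 0, -0.0]
[-0.0134, -0.0448, 0.0072, 0, 0, -0.0]
[-0.0133, -0.0448, 0.0073, 0, 0, -0.0]
```

>>> play_rows([
  [[-0.04, -0.027, 0.003, 0, 0, -0.02, 0.05], [-0.039, -0.028, 0.003, 0, 0, -0.02, 0.05], [-0.039, -0.028, 0.003, 0, 0, -0.02, 0.05], [-0.038, -0.029, 0.003, 0, 0, -0.02, 0.05], [-0.038, -0.03, 0.003, 0, 0, -0.02, 0.05], [-0.037, -0.03, 0.003, 0, 0, -0.02, 0.05], [-0.036, -0.031, 0.003, 0, 0, -0.02, 0.05], [-0.036, -0.032, 0.003, 0, 0, -0.02, 0.05], [-0.013, -0.045, 0.007, 0, 0, 0, 0.05], [-0.013, -0.045, 0.007, 0, 0, 0, 0.05], [-0.013, -0.045, 0.007, 0, 0, 0, 0.05], [-0.013, -0.045, 0.007, 0, 0, 0, 0.05]],
])

```text
time_s: 2.1
tool_pos: [0.4666, 0.1119, 0.1706]
tool_rot: [180.0, 0.0, 169.1]
force: [0.8, 0.2, 0.3]
grip_width: 0.0502
grasp_force: 0.0
```

>>> play_rows([
  [[-0.013, -0.045, 0.007, 0, 0, 0, 0.045], [-0.013, -0.045, 0.007, 0, 0, 0, 0.045], [-0.013, -0.045, 0.007, 0, 0, 0, 0.045], [-0.013, -0.045, 0.007, 0, 0, 0, 0.045], [-0.013, -0.045, 0.007, 0, 0, 0, 0.045], [-0.013, -0.045, 0.007, 0, 0, 0, 0.045], [-0.013, -0.045, 0.007, 0, 0, 0, 0.045], [0, 0, 0, 0, 0, 0, 0.045]],
])

```text
time_s: 2.9
tool_pos: [0.4944, -0.2206, 0.1213]
tool_rot: [-179.7, 0.0, 168.5]
force: [-0.4, -0.2, 0.0]
grip_width: 0.0452
grasp_force: 0.0
```

```bash
python3 - <<'E'
from cell import *
from h import *
import cv2
T=[]
p=np.array([.4921,-.2103,-.1925])
for n in("top","scene"):
    f=read_camera(n)["frame"][:,:,::-1]
    c=proj(n,[.5,-.212,.03])[0].astype(int)-[40,40]
    im=cv2.resize(f[c[1]:c[1]+80,c[0]:c[0]+80],(400,400))
    for P in list(place(p,[(30,9,24),(30,-9,24),(-30,9,24),(-30,-9,24),(80,0,12),(80,26,12)],.004)):
        q=(proj(n,P)[0]-c+.5)*5-.5; cv2.circle(im,tuple(int(v) for v in q),2,(0,0,255),-1)
    q=(proj(n,get_obs()["tool_pos"])[0]-c+.5)*5-.5; cv2.circle(im,tuple(int(v) for v in q),3,(0,255,0),-1)
    T.append(im)
cv2.imwrite("pics/a1.png",np.hstack(T))
from plan import rows
rows([(.5,-.212,.06,169,3)])
E
```

```text
tilt [-1.7998e+02 -4.0000e-02  1.6889e+02] t 3.0 pos [ 0.4956 -0.214   0.1213] F [-1.   0.2  0.8] grip 0.0447 0.0
[-0.0013, 0.0009, 0.0204, 0, 0, -0.0006]
[-0.0013, 0.001, 0.0205, 0, 0, -0.0007]
[-0.0013, 0.0009, 0.0204, 0, 0, -0.0006]
```

View pics/a1.png

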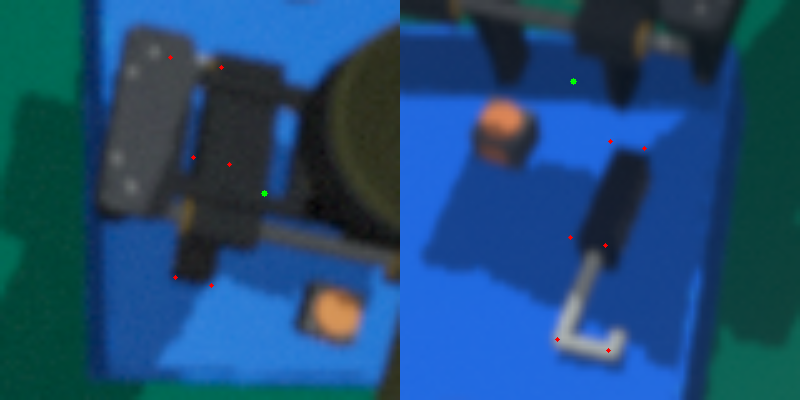

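>>> play_rows([
  [[-0.002, 0.001, 0.025, 0, 0, -0.001, 0.045], [-0.002, 0.001, 0.025, 0, 0, -0.001, 0.045], [0, 0, 0.025, 0, 0, 0, 0.045], [0, 0, 0.02, 0, 0, 0, 0.045], [0, 0, 0.01, 0, 0, 0, 0.045], [0, 0, 0.005, 0, 0, 0, 0.045], [0, 0, 0, 0, 0, 0, 0.045], [0, 0, 0, 0, 0, 0, 0.045]],
])

```text
time_s: 3.8
tool_pos: [0.5013, -0.2115, 0.0125]
tool_rot: [180.0, 0.1, 169.2]
force: [0.5, 0.4, -0.0]
grip_width: 0.0455
grasp_force: 0.0
```

```bash
python3 - <<'E'
from cell import *
from h import *
import cv2
T=[]
for n in("top","scene"):
    f=read_camera(n)["frame"][:,:,::-1]
    c=proj(n,[.5,-.212,.03])[0].astype(int)-[40,40]
    im=cv2.resize(f[c[1]:c[1]+80,c[0]:c[0]+80],(400,400))
    q=(proj(n,get_obs()["tool_pos"])[0]-c+.5)*5-.5; cv2.circle(im,tuple(int(v) for v in q),3,(0,255,0),-1)
    T.append(im)
cv2.imwrite("pics/a2.png",np.hstack(T))
o=get_obs();print(o["tool_pos"],o["tool_rot"],o["force"],o["time_s"])
E
```

```text
[ 0.50131826 -0.2117243   0.01260011] [1.79987667e+02 1.14624681e-01 1.69187522e+02] [-0.30911964  0.4731043   0.4610684 ] 3.9
```

View pics/a2.png

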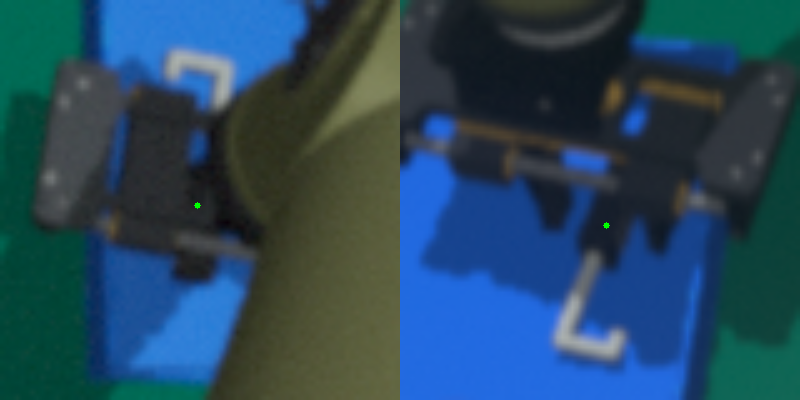

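>>> play_rows([
  [[0, 0, 0.005, 0, 0, 0, 0.045], [0, 0, 0, 0, 0, 0, 0.03], [0, 0, 0, 0, 0, 0, 0.015], [0, 0, 0, 0, 0, 0, 0.01], [0, 0, 0, 0, 0, 0, 0.01], [0, 0, 0, 0, 0, 0, 0.01], [0, 0, 0, 0, 0, 0, 0.01]],
], force=40)

```text
time_s: 4.6
tool_pos: [0.5005, -0.2117, 0.0066]
tool_rot: [-180.0, 0.0, 169.2]
force: [-0.7, -1.5, 0.8]
grip_width: 0.018
grasp_force: 40.0
```

```bash
python3 - <<'E'
from plan import rows
rows([(.5005,-.2117,.13,169.2,6),(.574,-.0355,.115,174.94,10)])
E
```

```text
tilt [-1.8000e+02  1.0000e-02  1.6918e+02] t 4.6 pos [ 0.5005 -0.2117  0.0066] F [-0.7 -1.5  0.8] grip 0.018 40.0
[0.0, -0.0, -0.0206, 0, 0, -0.0001]
[0.0, -0.0, -0.0205, 0, 0, -0.0]
[0.0, -0.0, -0.0206, 0, 0, -0.0001]
[0.0, -0.0, -0.0206, 0, 0, -0.0]
[0.0, -0.0, -0.0205, 0, 0, -0.0001]
[0.0, -0.0, -0.0206, 0, 0, -0.0001]
[-0.0039, 0.0187, 0.0015, 0, 0, -0.01]
[-0.0041, 0.0186, 0.0015, 0, 0, -0.01]
[-0.0043, 0.0186, 0.0015, 0, 0, -0.01]
[-0.0045, 0.0186, 0.0015, 0, 0, -0.0101]
[-0.0047, 0.0185, 0.0015, 0, 0, -0.01]
[-0.0048, 0.0184, 0.0015, 0, 0, -0.01]
[-0.005, 0.0185, 0.0015, 0, 0, -0.01]
[-0.0053, 0.0183, 0.0015, 0, 0, -0.01]
[-0.0054, 0.0183, 0.0015, 0, 0, -0.01]
[-0.0055, 0.0183, 0.0015, 0, 0, -0.01]
```

>>> play_rows([
  [[0, 0, -0.01, 0, 0, 0, 0.01], [0, 0, -0.02, 0, 0, 0, 0.01], [0, 0, -0.025, 0, 0, 0, 0.01], [0, 0, -0.03, 0, 0, 0, 0.01], [0, 0, -0.025, 0, 0, 0, 0.01], [0, 0, -0.013, 0, 0, 0, 0.01], [-0.004, 0.0187, 0.0015, 0, 0, -0.01, 0.01], [-0.004, 0.0186, 0.0015, 0, 0, -0.01, 0.01], [-0.0043, 0.0186, 0.0015, 0, 0, -0.01, 0.01], [-0.0045, 0.0186, 0.0015, 0, 0, -0.01, 0.01], [-0.0047, 0.0185, 0.0015, 0, 0, -0.01, 0.01], [-0.0048, 0.0184, 0.0015, 0, 0, -0.01, 0.01]],
])

```text
time_s: 5.8
tool_pos: [0.545, -0.1039, 0.1198]
tool_rot: [-180.0, -0.1, 172.7]
force: [-0.3, -0.1, -1.8]
grip_width: 0.0179
grasp_force: 40.0
```

>>> play_rows([
  [[-0.005, 0.0185, 0.0015, 0, 0, -0.01, 0.01], [-0.005, 0.0183, 0.0015, 0, 0, -0.01, 0.01], [-0.0055, 0.0183, 0.0015, 0, 0, -0.01, 0.01], [-0.0055, 0.0183, 0.0015, 0, 0, -0.01, 0.01], [0, 0, 0, 0, 0, 0, 0.01], [0, 0, 0, 0, 0, 0, 0.01]],
])

```text
time_s: 6.4
tool_pos: [0.5737, -0.0353, 0.1144]
tool_rot: [-180.0, -0.0, 175.0]
force: [-1.4, -0.0, -0.8]
grip_width: 0.0173
grasp_force: 40.0
```

```bash
python3 - <<'E'
from cell import *
from h import *
import cv2
T=[]
o=get_obs(); w=np.radians(o["tool_rot"][2]-180); t=o["tool_pos"]
h=np.array([t[0]-.008*np.cos(w),t[1]-.008*np.sin(w),w]); z0=t[2]-.0027
print(h,z0,o["force"],o["tool_rot"],o["grip_width"],o["time_s"])
for n in("top","scene"):
    f=read_camera(n)["frame"][:,:,::-1]
    c=proj(n,[.625,-.03,.06])[0].astype(int)-[40,40]
    cv2.imwrite(f"pics/raw_{n}.png",f)
    im=cv2.resize(f[c[1]:c[1]+80,c[0]:c[0]+80],(400,400))
    mk=lambda P,col:cv2.circle(im,tuple(int(v) for v in (proj(n,P)[0]-c+.5)*5-.5),2,col,-1)
    for P in place(h,[(80,0,12),(80,26,12),(72,26,12),(34,0,12)],z0): mk(P,(0,0,255))
    for P in place([.6308,-.0277,-.0883],[(0,0,80)]): mk(P,(0,255,0))
    print(n,c); T.append(im)
cv2.imwrite("pics/a3.png",np.hstack(T))
E
```

```text
[ 0.56576454 -0.03463741 -0.08794737] 0.11173190440373774 [-1.3639783  -0.04633363 -0.80135111] [-1.79955437e+02 -2.28569369e-02  1.74960987e+02] 0.017310948371744156 6.4
top [299 154]
scene [276 176]
```

View pics/a3.png

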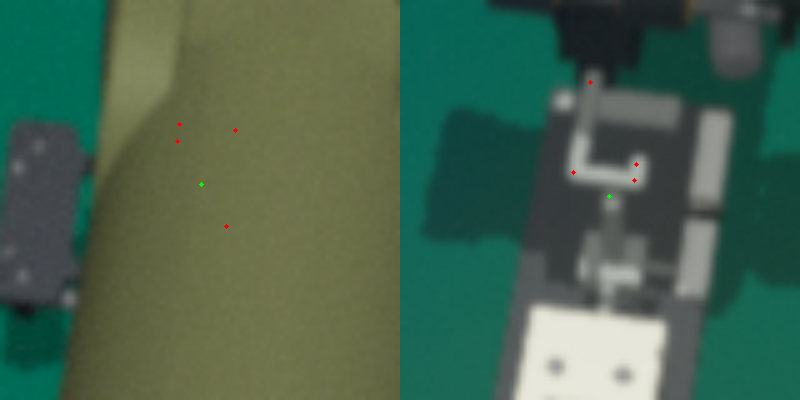

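>>> play_rows([
  [[-0.003, -0.0015, 0, 0, 0, 0, 0.01], [0, 0, 0.01, 0, 0, 0, 0.01], [0, 0, 0.01, 0, 0, 0, 0.01], [0, 0, 0.01, 0, 0, 0, 0.01], [0, 0, 0.008, 0, 0, 0, 0.01], [0, 0, 0.006, 0, 0, 0, 0.01], [0, 0, 0, 0, 0, 0, 0.01]],
])

```text
time_s: 7.2
tool_pos: [0.5758, -0.0371, 0.0693]
tool_rot: [-180.0, -0.1, 174.9]
force: [0.6, -0.0, -1.5]
grip_width: 0.0179
grasp_force: 40.0
```

```bash
cat > look.py <<'E'
import sys
from cell import *
from h import *
import cv2
o=get_obs();print(o["tool_pos"],o["tool_rot"],o["force"],o["wrist_torque"],o["time_s"])
f=read_camera("scene")["frame"][:,:,::-1]; cv2.imwrite(sys.argv[1].replace("pics/","pics/raw_"),f)
x,y,w,h,s=map(int,sys.argv[2:7])
cv2.imwrite(sys.argv[1],cv2.resize(f[y:y+h,x:x+w],None,fx=s,fy=s,interpolation=cv2.INTER_LINEAR))
E
python3 look.py pics/a4.png 290 180 64 60 9
```

```text
[ 0.57576966 -0.03710008  0.06927903] [-1.79974991e+02 -1.18770246e-01  1.74914757e+02] [ 6.28504410e-01 -7.44025140e-04 -1.47355139e+00] [0.01359337 0.05965381 0.02938146] 7.2
```

View pics/a4.png

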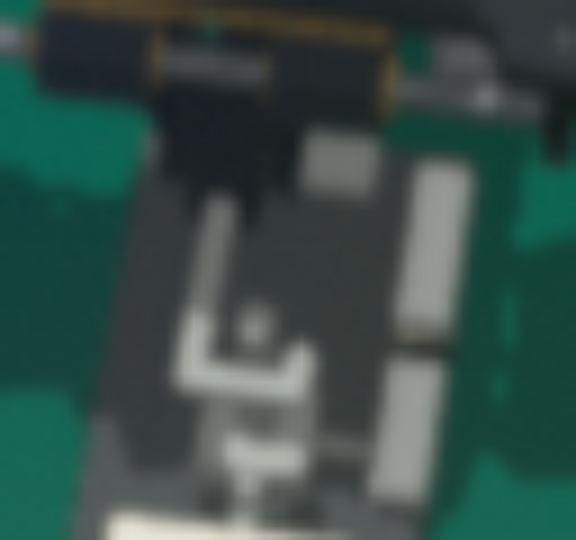

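>>> play_rows([
  [[0, 0, 0.008, 0, 0, 0, 0.01], [0, 0, 0.008, 0, 0, 0, 0.01], [0, 0, 0.007, 0, 0, 0, 0.01], [0, 0, 0, 0, 0, 0, 0.01], [0.003, 0, 0, 0, 0, 0, 0.01], [0.003, 0, 0, 0, 0, 0, 0.01], [0.003, 0, 0, 0, 0, 0, 0.01], [0.003, 0, 0, 0, 0, 0, 0.01], [0.003, 0, 0, 0, 0, 0, 0.01], [0.003, 0, 0, 0, 0, 0, 0.01], [0.003, 0, 0, 0, 0, 0, 0.01], [0, 0, 0, 0, 0, 0, 0.01]],
])

```text
time_s: 8.45
tool_pos: [0.5559, -0.0352, 0.0479]
tool_rot: [180.0, 0.1, 174.9]
force: [3.0, -1.0, -2.0]
grip_width: 0.0179
grasp_force: 40.0
```

>>> play_rows([
  [[0.003, 0, 0, 0, 0, 0, 0.01], [0.003, 0, 0, 0, 0, 0, 0.01], [0.003, 0, 0, 0, 0, 0, 0.01], [0.003, 0, 0, 0, 0, 0, 0.01], [0, 0, 0, 0, 0, 0, 0.01], [0, 0, 0, 0, 0, 0, 0.01]],
])

```text
time_s: 9.05
tool_pos: [0.544, -0.0342, 0.0478]
tool_rot: [180.0, 0.0, 174.9]
force: [5.3, -0.0, -1.6]
grip_width: 0.0175
grasp_force: 40.0
```

```bash
python3 look.py pics/a5.png 290 180 64 60 9
```

```text
[ 0.54396367 -0.03423171  0.04779139] [1.79990745e+02 3.76166791e-02 1.74912207e+02] [ 5.33800559 -0.043564   -1.60562544] [-0.12423155 -1.05910738 -0.04644566] 9.05
```

View pics/a5.png

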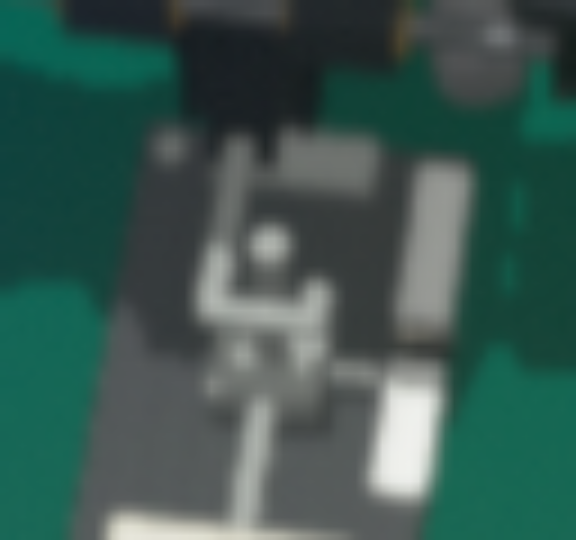

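```bash
python3 - <<'E'
from h import *
import cv2
G=[.6308,-.0277,-.0883]
def prof(img,n,y,z,xs,dy=(-3,-1.5,0,1.5,3)):
    im=cv2.imread(img).astype(np.float32).mean(2); out=0
    for d in dy:
        q=proj(n,place(G,[(x,y+d,z) for x in xs])).astype(np.float32)
        out=out+cv2.remap(im,q[:,:1],q[:,1:],cv2.INTER_CUBIC)[:,0]
    return np.round(out/len(dy)).astype(int)
xs=np.arange(-50,-18,1.)
for n in("top","scene"): print(n,"marker",list(zip(xs.astype(int).tolist(),prof(f"pics/{n}0.png",n,38,22,xs).tolist())))
x0=np.arange(-10,10,1.)
for n in("top","scene"): print(n,"ptr0",list(zip(x0.astype(int).tolist(),prof(f"pics/{n}0.png",n,24,18.5,x0).tolist())))
print("now ptr",list(zip(xs.astype(int).tolist(),prof("pics/raw_a5.png","scene",24,18.5,xs).tolist())))
print("now mark",list(zip(xs.astype(int).tolist(),prof("pics/raw_a5.png","scene",38,22,xs).tolist())))
for y in (16,20,24,28,32): print(y,prof("pics/raw_a5.png","scene",y,18.5,xs,(-1,0,1)).tolist())
E
```

```text
top marker [(-50, 225), (-49, 225), (-48, 224), (-47, 223), (-46, 223), (-45, 219), (-44, 215), (-43, 208), (-42, 193), (-41, 176), (-40, 157), (-39, 142), (-38, 135), (-37, 135), (-36, 140), (-35, 148), (-34, 158), (-33, 164), (-32, 175), (-31, 188), (-30, 201), (-29, 213), (-28, 219), (-27, 222), (-26, 226), (-25, 226), (-24, 226), (-23, 226), (-22, 225), (-21, 225), (-20, 224), (-19, 224)]
scene marker [(-50, 235), (-49, 234), (-48, 234), (-47, 234), (-46, 234), (-45, 234), (-44, 234), (-43, 234), (-42, 230), (-41, 222), (-40, 214), (-39, 200), (-38, 187), (-37, 175), (-36, 162), (-35, 154), (-34, 145), (-33, 125), (-32, 106), (-31, 93), (-30, 91), (-29, 103), (-28, 127), (-27, 154), (-26, 181), (-25, 206), (-24, 220), (-23, 228), (-22, 235), (-21, 236), (-20, 236), (-19, 237)]
top ptr0 [(-10, 110), (-9, 110), (-8, 111), (-7, 110), (-6, 113), (-5, 117), (-4, 122), (-3, 130), (-2, 137), (-1, 143), (0, 146), (1, 147), (2, 143), (3, 135), (4, 126), (5, 116), (6, 110), (7, 105), (8, 101), (9, 100)]
scene ptr0 [(-10, 88), (-9, 89), (-8, 90), (-7, 92), (-6, 98), (-5, 105), (-4, 114), (-
[... 885 characters left out ...]
 65, 70, 74, 79, 83, 84, 85, 85, 83, 83, 83, 84, 84, 85, 87, 88, 91, 95, 99, 103, 106, 107, 108, 109, 109, 109, 108, 107, 103, 99, 96]
20 [58, 58, 58, 58, 58, 58, 58, 58, 58, 58, 58, 58, 59, 59, 59, 59, 59, 59, 59, 59, 62, 66, 72, 86, 101, 114, 124, 128, 126, 120, 111, 99]
24 [58, 58, 58, 58, 58, 58, 58, 58, 58, 58, 58, 58, 58, 58, 58, 58, 59, 59, 58, 59, 63, 67, 77, 90, 103, 116, 124, 127, 125, 118, 108, 98]
28 [61, 61, 61, 61, 61, 61, 60, 60, 59, 58, 58, 58, 58, 58, 58, 58, 58, 57, 57, 59, 61, 66, 76, 86, 99, 111, 120, 126, 126, 121, 112, 102]
32 [108, 109, 111, 111, 111, 111, 110, 106, 101, 95, 89, 84, 80, 76, 73, 69, 64, 60, 60, 64, 70, 81, 89, 98, 110, 117, 126, 137, 144, 153, 158, 160]
```

```bash
cat > mfit.py <<'E'
from h import *
import cv2
from scipy.ndimage import gaussian_filter1d
G=[.6308,-.0277,-.0883]
def prof(img,n,y,z,xs,dy):
    im=cv2.imread(img).astype(np.float32).mean(2); out=0
    for d in dy:
        q=proj(n,place(G,[(x,y+d,z) for x in xs])).astype(np.float32)
        out=out+cv2.remap(im,q[:,:1],q[:,1:],cv2.INTER_LINEAR)[:,0]
    return out/len(dy)
xs=np.arange(-60,-10,.1)
st=lambda a,b:np.clip((xs-a)/.1+.5,0,1)-np.clip((xs-b)/.1+.5,0,1)
def mk(img,n,dy=(-3,0,3)):
    y=prof(img,n,38,22,xs,dy); k=(xs>-50)&(xs<-22)
    e=((-5.7,-4),(4,8.6))[n=="scene"]
    def f(p):
        m,w,L,b,a,s,wl=p
        i=L+(b-L)*st(m-4,m+4)+(wl-b)*st(m-w/2,m+w/2)+(a-L)*st(m+e[0],m+e[1])
        return (gaussian_filter1d(i,abs(s)*10,mode="nearest")-y)[k]
    r=least_squares(f,[-35,1.,230,50,40,2.,220],bounds=([-45,.5,100,10,5,.5,150],[-25,2.5,255,120,120,4,255])); return np.round(r.x,2),np.abs(r.fun).mean()
for n in("top","scene"):
    for dy in((-4,-3),(-1,1),(3,4)): print(n,dy,mk(f"pics/{n}0.png",n,dy))
# ticks on pointers: gaussian peak
def ptr(img,n,x0):
    xx=np.arange(x0-9,x0+9,.1); y=prof(img,n,24,18.5,xx,(-3,-1.5,0,1.5,3))
    f=lambda p:p[0]+p[4]*(xx-x0)+p[1]*np.exp(-((xx-p[2])/p[3])**2/2)-y
    return least_squares(f,[90,50,x0,2.5,0]).x
if __name__=="__main__":
    for n in("top","scene"): print(n,"ptr0",np.round(ptr(f"pics/{n}0.png",n,0),2))
    print("a5",np.round(ptr("pics/raw_a5.png","scene",-23),2))
E
python3 mfit.py
```

```text
top (-4, -3) (array([-35.67,   2.5 , 229.39, 120.  , 120.  ,   2.32, 181.7 ]), np.float64(3.2547259462566))
top (-1, 1) (array([-35.39,   2.5 , 227.14, 120.  , 120.  ,   2.41, 178.66]), np.float64(2.100409735552979))
top (3, 4) (array([-35.7 ,   0.7 , 202.7 , 107.44, 120.  ,   3.05, 177.55]), np.float64(1.9057212063067384))
scene (-4, -3) (array([-35.68,   2.5 , 226.48, 120.  ,  51.07,   3.01, 225.77]), np.float64(4.017739355309721))
scene (-1, 1) (array([-35.84,   2.5 , 241.32, 120.  ,  39.67,   2.89, 251.47]), np.float64(4.288972018827228))
scene (3, 4) (array([-36.12,   2.5 , 243.95, 120.  ,  17.38,   2.95, 255.  ]), np.float64(4.987975939583914))
top ptr0 [105.72  40.83   0.56   3.34  -0.74]
scene ptr0 [85.01 48.31 -0.87  2.95 -0.51]
a5 [ 66.55  57.77 -22.98   3.28   1.21]
```

>>> play_rows([
  [[0.003, 0, 0, 0, 0, 0, 0.01], [0.003, 0, 0, 0, 0, 0, 0.01], [0.003, 0, 0, 0, 0, 0, 0.01], [0.0025, 0, 0, 0, 0, 0, 0.01], [0.002, 0, 0, 0, 0, 0, 0.01], [0, 0, 0, 0, 0, 0, 0.01], [0, 0, 0, 0, 0, 0, 0.01], [0, 0, 0, 0, 0, 0, 0.01]],
])

```text
time_s: 9.9
tool_pos: [0.531, -0.0331, 0.0478]
tool_rot: [-180.0, 0.1, 174.9]
force: [5.8, -0.5, -1.4]
grip_width: 0.0179
grasp_force: 40.0
```

```bash
python3 look.py pics/a6.png 310 190 54 44 14; python3 - <<'E'
from mfit import *
print("a6",np.round(ptr("pics/raw_a6.png","scene",-35),2))
for dy in((-4,-3),(-1,1),(3,4)): print(mk("pics/raw_a6.png","scene",dy))
for y in (17,20,23,26,29,31,33): print(y,prof("pics/raw_a6.png","scene",y,18.5,np.arange(-48,-22,1.),(-1,0,1)).astype(int).tolist())
E
```

```text
[ 0.531036   -0.03313274  0.04779808] [-1.79998055e+02  8.64064064e-02  1.74907201e+02] [ 5.82676618 -0.49961169 -1.44613596] [-0.16151365 -1.17953067 -0.06482692] 9.9
top (-4, -3) (array([-35.67,   2.5 , 229.39, 120.  , 120.  ,   2.32, 181.7 ]), np.float64(3.2547259462566))
top (-1, 1) (array([-35.39,   2.5 , 227.14, 120.  , 120.  ,   2.41, 178.66]), np.float64(2.100409735552979))
top (3, 4) (array([-35.7 ,   0.7 , 202.7 , 107.44, 120.  ,   3.05, 177.55]), np.float64(1.9057212063067384))
scene (-4, -3) (array([-35.68,   2.5 , 226.48, 120.  ,  51.07,   3.01, 225.77]), np.float64(4.017739355309721))
scene (-1, 1) (array([-35.84,   2.5 , 241.32, 120.  ,  39.67,   2.89, 251.47]), np.float64(4.288972018827228))
scene (3, 4) (array([-36.12,   2.5 , 243.95, 120.  ,  17.38,   2.95, 255.  ]), np.float64(4.987975939583914))
a6 [ 67.64  54.9  -35.57   3.17   1.09]
(array([-36.77,   1.95, 156.34, 120.  , 104.16,   1.28, 150.  ]), np.float64(14.560398989581595))
(array([-36.58,   2.5 , 169.33, 120.  ,  96.92,   1.35, 162.65]), np.float64(15.219369436433615))
(array([-36.85,   2.5 , 171.21, 120. 
[... 191 characters left out ...]
61, 62, 65, 69, 75, 86, 96, 105, 112, 118, 116, 112, 108, 98, 88, 80, 76, 71, 69, 69, 70, 70, 71]
23 [58, 58, 58, 58, 60, 62, 65, 73, 83, 93, 103, 113, 120, 118, 116, 110, 100, 89, 83, 79, 75, 77, 79, 81, 82, 84]
26 [58, 58, 58, 58, 60, 61, 64, 74, 83, 94, 106, 117, 121, 121, 121, 111, 100, 90, 86, 82, 80, 82, 84, 86, 87, 88]
29 [69, 69, 69, 68, 69, 69, 73, 79, 86, 96, 108, 119, 120, 121, 118, 108, 99, 94, 92, 89, 92, 95, 97, 100, 101, 102]
31 [94, 94, 94, 93, 92, 90, 91, 92, 94, 101, 108, 113, 113, 113, 109, 101, 94, 98, 103, 107, 116, 125, 132, 136, 141, 142]
33 [123, 123, 123, 122, 120, 118, 117, 115, 115, 120, 124, 123, 121, 119, 109, 100, 95, 108, 119, 132, 149, 165, 176, 185, 194, 196]
```

View pics/a6.png

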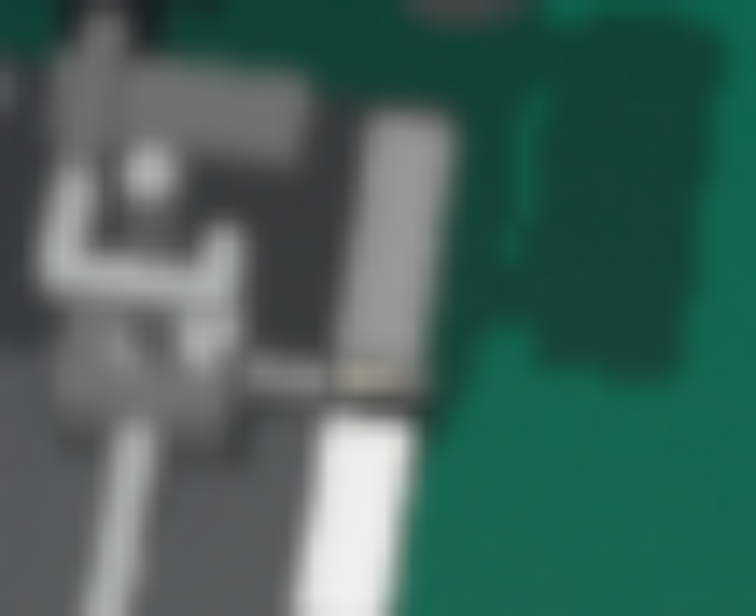

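```bash
python3 - <<'E' | tail -12
import mfit; from mfit import *
im=cv2.imread("pics/raw_a6.png").astype(np.float32)
x=np.arange(-48,-24,1.)
for nm,a in(("R-B",im[:,:,2]-im[:,:,0]),("R",im[:,:,2])):
  for yy in(34,36,38,40,42):
    q=proj("scene",place(G,[(v,yy,22) for v in x])).astype(np.float32)
    print(nm,yy,cv2.remap(a,q[:,:1],q[:,1:],cv2.INTER_CUBIC)[:,0].astype(int).tolist())
for dy in(18,22,26,29):
    xx=np.arange(-44,-26,.1); y=prof("pics/raw_a6.png","scene",dy,18.5,xx,(-1,0,1))
    print(dy,np.round(least_squares(lambda p:p[0]+p[4]*(xx+35)+p[1]*np.exp(-((xx-p[2])/p[3])**2/2)-y,[70,50,-35,2.5,0]).x,2))
E
```

```text
R-B 38 [2, 2, 2, 2, 1, 0, 0, 1, 3, 5, 7, 10, 12, 13, 13, 11, 9, 6, 3, 2, 1, 2, 3, 3]
R-B 40 [2, 1, 1, 1, 1, 0, 1, 1, 2, 5, 8, 10, 12, 12, 11, 10, 7, 5, 2, 1, 0, 1, 2, 2]
R-B 42 [1, 1, 1, 1, 1, 1, 2, 2, 3, 5, 7, 9, 11, 10, 9, 8, 6, 3, 1, 0, 0, 1, 2, 2]
R 34 [133, 133, 134, 135, 134, 134, 133, 130, 127, 125, 127, 133, 138, 138, 136, 127, 113, 98, 97, 105, 124, 147, 165, 184]
R 36 [146, 146, 147, 147, 146, 145, 143, 139, 135, 133, 138, 146, 151, 153, 150, 137, 117, 101, 99, 110, 131, 158, 182, 207]
R 38 [150, 150, 150, 150, 149, 147, 144, 140, 136, 135, 139, 146, 150, 152, 147, 130, 110, 94, 91, 101, 125, 153, 179, 208]
R 40 [151, 151, 151, 150, 149, 148, 144, 140, 137, 137, 142, 147, 148, 147, 139, 119, 98, 86, 83, 94, 118, 148, 180, 208]
R 42 [149, 149, 150, 150, 149, 148, 145, 142, 139, 138, 140, 140, 140, 138, 126, 109, 92, 82, 81, 94, 122, 154, 185, 211]
18 [ 68.43  40.9  -35.6    3.87  -0.12]
22 [ 65.2   55.45 -35.52   3.31   0.84]
26 [ 69.79  54.95 -35.63   3.05   1.34]
29 [ 81.12  43.21 -35.9    2.65   1.56]
```

>>> play_rows([
  [[0, 0, 0, 0, 0, 0, 0.01], [0, 0, 0, 0, 0, 0, 0.01], [0, 0, 0, 0, 0, 0, 0.01], [0, 0, 0, 0, 0, 0, 0.01], [0, 0, 0, 0, 0, 0, 0.01], [0, 0, 0, 0, 0, 0, 0.01], [0, 0, 0, 0, 0, 0, 0.01], [0, 0, 0, 0, 0, 0, 0.01], [0, 0, 0, 0, 0, 0, 0.01], [0, 0, 0, 0, 0, 0, 0.01], [0, 0, 0, 0, 0, 0, 0.01], [0, 0, 0, 0, 0, 0, 0.01]],
])

```text
time_s: 11.15
tool_pos: [0.5311, -0.0332, 0.0478]
tool_rot: [-180.0, 0.1, 174.9]
force: [5.7, -0.6, -0.6]
grip_width: 0.0178
grasp_force: 40.0
```

>>> play_rows([
  [[0, 0, 0, 0, 0, 0, 0.01], [0, 0, 0, 0, 0, 0, 0.01], [0, 0, 0, 0, 0, 0, 0.01], [0, 0, 0, 0, 0, 0, 0.01], [0, 0, 0, 0, 0, 0, 0.01], [0, 0, 0, 0, 0, 0, 0.01], [0, 0, 0, 0, 0, 0, 0.01], [0, 0, 0, 0, 0, 0, 0.01], [0, 0, 0, 0, 0, 0, 0.01], [0, 0, 0, 0, 0, 0, 0.01], [0, 0, 0, 0, 0, 0, 0.01], [0, 0, 0, 0, 0, 0, 0.01]],
])

```text
time_s: 12.35
tool_pos: [0.5311, -0.0331, 0.0478]
tool_rot: [-180.0, 0.1, 174.9]
force: [5.6, -0.6, -1.7]
grip_width: 0.0179
grasp_force: 40.0
```

```bash
python3 look.py pics/a7.png 310 190 54 44 14; python3 - <<'E' | tail -1
from mfit import *
print("a7",np.round(ptr("pics/raw_a7.png","scene",-35),2))
E
```

```text
[ 0.53107361 -0.03313386  0.04779715] [-1.79996078e+02  8.74309367e-02  1.74911196e+02] [ 5.60493554 -0.60597471 -1.66183332] [-0.18903239 -1.28169751 -0.12553674] 12.35
a7 [ 67.71  57.62 -35.52   3.17   1.11]
```

>>> play_rows([
  [[-0.001, 0, 0, 0, 0, 0, 0.01], [-0.002, 0, 0, 0, 0, 0, 0.01], [-0.002, 0, 0, 0, 0, 0, 0.01], [-0.002, 0, 0, 0, 0, 0, 0.01], [-0.002, 0, 0, 0, 0, 0, 0.01], [-0.002, 0, 0, 0, 0, 0, 0.01], [-0.002, 0, 0, 0, 0, 0, 0.01], [-0.002, 0, 0, 0, 0, 0, 0.01], [-0.002, 0, 0, 0, 0, 0, 0.01], [-0.002, 0, 0, 0, 0, 0, 0.01], [-0.002, 0, 0, 0, 0, 0, 0.01], [-0.002, 0, 0, 0, 0, 0, 0.01]],
])

```text
time_s: 13.6
tool_pos: [0.5533, -0.035, 0.0476]
tool_rot: [180.0, -0.0, 174.9]
force: [3.8, -0.0, 0.3]
grip_width: 0.0178
grasp_force: 40.0
```

>>> play_rows([
  [[-0.002, 0, 0, 0, 0, 0, 0.01], [-0.002, 0, 0, 0, 0, 0, 0.01], [-0.002, 0, 0, 0, 0, 0, 0.01], [-0.001, 0, 0, 0, 0, 0, 0.01], [-0.001, 0, 0, 0, 0, 0, 0.01], [-0.001, 0, 0, 0, 0, 0, 0.01], [-0.001, 0, 0, 0, 0, 0, 0.01], [-0.001, 0, 0, 0, 0, 0, 0.01], [-0.001, 0, 0, 0, 0, 0, 0.01], [-0.001, 0, 0, 0, 0, 0, 0.01], [-0.001, 0, 0, 0, 0, 0, 0.01], [-0.001, 0, 0, 0, 0, 0, 0.01]],
])

```text
time_s: 14.8
tool_pos: [0.5668, -0.0363, 0.0469]
tool_rot: [-180.0, -0.2, 174.9]
force: [0.1, 1.1, -1.0]
grip_width: 0.0178
grasp_force: 40.0
```

>>> play_rows([
  [[-0.001, 0, 0, 0, 0, 0, 0.01], [-0.001, 0, 0, 0, 0, 0, 0.01], [-0.001, 0, 0, 0, 0, 0, 0.01], [-0.001, 0, 0, 0, 0, 0, 0.01], [-0.001, 0, 0, 0, 0, 0, 0.01], [-0.001, 0, 0, 0, 0, 0, 0.01], [0, 0, 0, 0, 0, 0, 0.01], [0, 0, 0, 0, 0, 0, 0.01]],
])

```text
time_s: 15.6
tool_pos: [0.5741, -0.0369, 0.0476]
tool_rot: [180.0, 0.0, 174.9]
force: [-0.4, 0.1, -1.1]
grip_width: 0.018
grasp_force: 40.0
```

```bash
python3 look.py pics/a8.png 290 180 64 60 9; python3 - <<'E' | tail -1
from mfit import *
print("a8",np.round(ptr("pics/raw_a8.png","scene",0),2))
E
```

```text
[ 0.57414678 -0.03693919  0.04756794] [1.79998658e+02 1.95967173e-03 1.74911932e+02] [-0.38296354  0.10481721 -1.09274258] [ 0.05056505 -0.02926522 -0.00173779] 15.6
a8 [60.82 29.79 -0.43  3.    0.2 ]
```

View pics/a8.png

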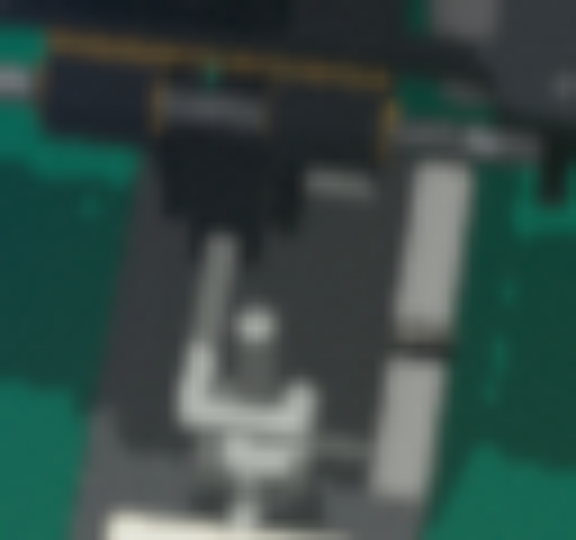

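```bash
python3 - <<'E'
from plan import rows
rows([(.5741,-.0369,.13,174.91,8),(.508,.260,.09,188.5,14),(.508,.260,.03,188.5,5)])
E
```

```text
tilt [180.    -0.   174.91] t 15.65 pos [ 0.5741 -0.0369  0.0475] F [ 0.2  0.1 -1. ] grip 0.0177 40.0
[-0.0, 0.0, -0.0103, 0, 0, 0.0]
[-0.0, 0.0, -0.0103, 0, 0, 0.0]
[-0.0, 0.0, -0.0103, 0, 0, 0.0]
[-0.0, 0.0, -0.0103, 0, 0, 0.0]
[-0.0, 0.0, -0.0103, 0, 0, 0.0]
[-0.0, 0.0, -0.0103, 0, 0, 0.0]
[-0.0, 0.0, -0.0103, 0, 0, 0.0]
[-0.0, 0.0, -0.0104, 0, 0, 0.0]
[0.0066, 0.0207, 0.0029, 0, 0, -0.0169]
[0.0062, 0.0208, 0.0028, 0, 0, -0.017]
[0.0059, 0.0209, 0.0029, 0, 0, -0.0169]
[0.0055, 0.0211, 0.0028, 0, 0, -0.017]
[0.0052, 0.0211, 0.0029, 0, 0, -0.0169]
[0.0048, 0.0212, 0.0029, 0, 0, -0.017]
[0.0044, 0.0212, 0.0028, 0, 0, -0.0169]
[0.0041, 0.0214, 0.0029, 0, 0, -0.0169]
[0.0038, 0.0214, 0.0028, 0, 0, -0.017]
[0.0033, 0.0214, 0.0029, 0, 0, -0.0169]
[0.003, 0.0216, 0.0029, 0, 0, -0.017]
[0.0027, 0.0215, 0.0028, 0, 0, -0.0169]
[0.0022, 0.0216, 0.0029, 0, 0, -0.0169]
[0.0019, 0.0217, 0.0028, 0, 0, -0.017]
[0.0, -0.0, 0.012, 0, 0, 0.0]
[0.0, -0.0, 0.012, 0, 0, 0.0]
[0.0, -0.0, 0.012, 0, 0, 0.0]
[0.0, -0.0, 0.012, 0, 0, 0.0]
[0.0, -0.0, 0.012, 0, 0, 0.0]
```

>>> play_rows([
  [[0, 0, -0.006, 0, 0, 0, 0.01], [0, 0, -0.01, 0, 0, 0, 0.01], [0, 0, -0.012, 0, 0, 0, 0.01], [0, 0, -0.012, 0, 0, 0, 0.01], [0, 0, -0.012, 0, 0, 0, 0.01], [0, 0, -0.012, 0, 0, 0, 0.01], [0, 0, -0.012, 0, 0, 0, 0.01], [0, 0, -0.006, 0, 0, 0, 0.01]],
])

```text
time_s: 16.45
tool_pos: [0.5748, -0.037, 0.1313]
tool_rot: [180.0, 0.1, 174.9]
force: [-0.4, 0.2, -0.8]
grip_width: 0.0173
grasp_force: 40.0
```

>>> play_rows([
  [[0.0066, 0.0207, 0.003, 0, 0, -0.017, 0.01], [0.0062, 0.0208, 0.003, 0, 0, -0.017, 0.01], [0.0059, 0.0209, 0.003, 0, 0, -0.017, 0.01], [0.0055, 0.021, 0.003, 0, 0, -0.017, 0.01], [0.0052, 0.0211, 0.003, 0, 0, -0.017, 0.01], [0.0048, 0.0212, 0.003, 0, 0, -0.017, 0.01], [0.0044, 0.0212, 0.003, 0, 0, -0.017, 0.01], [0.004, 0.0214, 0.003, 0, 0, -0.017, 0.01], [0.0038, 0.0214, 0.003, 0, 0, -0.017, 0.01], [0.0033, 0.0214, 0.003, 0, 0, -0.017, 0.01], [0.003, 0.0216, 0.003, 0, 0, -0.017, 0.01], [0.0027, 0.0215, 0.003, 0, 0, -0.017, 0.01]],
])

```text
time_s: 17.65
tool_pos: [0.517, 0.2192, 0.0933]
tool_rot: [180.0, 0.0, -173.3]
force: [0.2, 0.1, -1.2]
grip_width: 0.0177
grasp_force: 40.0
```

>>> play_rows([
  [[0.0022, 0.0216, 0.003, 0, 0, -0.017, 0.01], [0.0019, 0.0217, 0.003, 0, 0, -0.016, 0.01], [0, 0, 0.01, 0, 0, 0, 0.01], [0, 0, 0.012, 0, 0, 0, 0.01], [0, 0, 0.012, 0, 0, 0, 0.01], [0, 0, 0.01, 0, 0, 0, 0.01], [0, 0, 0.006, 0, 0, 0, 0.01], [0, 0, 0, 0, 0, 0, 0.01], [0, 0, 0, 0, 0, 0, 0.01]],
])

```text
time_s: 18.55
tool_pos: [0.5083, 0.2596, 0.0376]
tool_rot: [-180.0, 0.0, -171.5]
force: [0.5, -0.5, -0.9]
grip_width: 0.0181
grasp_force: 40.0
```

```bash
python3 look.py pics/a9.png 395 140 100 110 5; python3 - <<'E'
import cv2,numpy as np
from cell import read_camera
f=read_camera("top")["frame"][:,:,::-1]
a=cv2.imread("pics/a9.png"); b=cv2.resize(f[180:290,185:245],None,fx=5,fy=5); cv2.imwrite("pics/a9b.png",np.hstack([a,b]))
E
```

```text
[0.5083143  0.25964564 0.03764593] [-1.79998726e+02  1.33809120e-02 -1.71543084e+02] [ 0.49738604 -0.50174406 -0.87086932] [-0.01076324  0.03016909  0.01816484] 18.55
```

View pics/a9b.png

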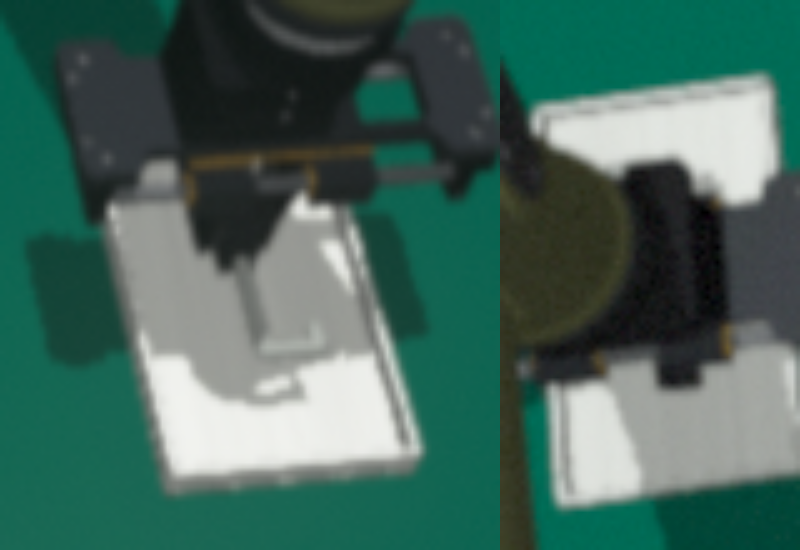

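>>> play_rows([
  [[0, 0, 0.008, 0, 0, 0, 0.01], [0, 0, 0.008, 0, 0, 0, 0.01], [0, 0, 0.005, 0, 0, 0, 0.01], [0, 0, 0.003, 0, 0, 0, 0.01], [0, 0, 0.002, 0, 0, 0, 0.01], [0, 0, 0.001, 0, 0, 0, 0.01], [0, 0, 0.001, 0, 0, 0, 0.01], [0, 0, 0.001, 0, 0, 0, 0.01], [0, 0, 0.001, 0, 0, 0, 0.01], [0, 0, 0, 0, 0, 0, 0.01], [0, 0, 0, 0, 0, 0, 0.01], [0, 0, 0, 0, 0, 0, 0.01]],
])

```text
time_s: 19.85
tool_pos: [0.5081, 0.2599, 0.0077]
tool_rot: [180.0, 0.0, -171.5]
force: [-0.1, 0.6, -1.2]
grip_width: 0.0177
grasp_force: 40.0
```

>>> play_rows([
  [[0, 0, 0.0005, 0, 0, 0, 0.01], [0, 0, 0.0005, 0, 0, 0, 0.01], [0, 0, 0.0005, 0, 0, 0, 0.01], [0, 0, 0, 0, 0, 0, 0.01], [0, 0, 0, 0, 0, 0, 0.01], [0, 0, 0, 0, 0, 0, 0.01]],
])

```text
time_s: 20.45
tool_pos: [0.5081, 0.26, 0.0066]
tool_rot: [180.0, 0.0, -171.5]
force: [-2.7, -0.9, 6.2]
grip_width: 0.0177
grasp_force: 40.0
```

>>> play_rows([
  [[0, 0, -0.0003, 0, 0, 0, 0.01], [0, 0, 0, 0, 0, 0, 0.01], [0, 0, 0, 0, 0, 0, 0.01]],
], force=8)

```text
time_s: 20.75
tool_pos: [0.5081, 0.2599, 0.0066]
tool_rot: [180.0, 0.0, -171.5]
force: [-2.1, -1.2, 5.2]
grip_width: 0.0181
grasp_force: 8.0
```

>>> play_rows([
  [[0, 0, 0, 0, 0, 0, 0.02], [0, 0, 0, 0, 0, 0, 0.024], [0, 0, 0, 0, 0, 0, 0.03], [0, 0, 0, 0, 0, 0, 0.036], [0, 0, 0, 0, 0, 0, 0.036], [0, 0, -0.005, 0, 0, 0, 0.036], [0, 0, -0.01, 0, 0, 0, 0.036], [0, 0, -0.02, 0, 0, 0, 0.036], [0, 0, -0.03, 0, 0, 0, 0.036], [0, 0, -0.04, 0, 0, 0, 0.036], [0, 0, -0.04, 0, 0, 0, 0.036], [0, 0, -0.03, 0, 0, 0, 0.036]],
])

```text
time_s: 21.95
tool_pos: [0.5089, 0.2602, 0.1853]
tool_rot: [179.9, 0.2, -171.5]
force: [0.9, -0.8, 0.6]
grip_width: 0.0359
grasp_force: 0.0
```

>>> play_rows([
  [[0.03, 0, -0.03, 0, 0, 0, 0.036], [0.03, 0, -0.02, 0, 0, 0, 0.036], [0, 0, 0, 0, 0, 0, 0.036], [0, 0, 0, 0, 0, 0, 0.036], [0, 0, 0, 0, 0, 0, 0.036]],
])

```text
time_s: 22.45
tool_pos: [0.4491, 0.2507, 0.2309]
tool_rot: [-180.0, -0.0, -171.5]
force: [0.8, 0.0, 0.1]
grip_width: 0.0363
grasp_force: 0.0
```

```bash
python3 look.py pics/b1.png 140 110 360 205 2; python3 - <<'E' | tail -1
from mfit import *
print("b1",np.round(ptr("pics/raw_b1.png","scene",0),2))
E
```

```text
[0.44905664 0.25067965 0.23094282] [-1.79977284e+02 -6.11526494e-03 -1.71543684e+02] [0.76386901 0.01146227 0.05709643] [ 0.02357731 -0.01462519 -0.05739455] 22.45
b1 [85.35 48.41 -0.84  2.96 -0.56]
```

View pics/b1.png

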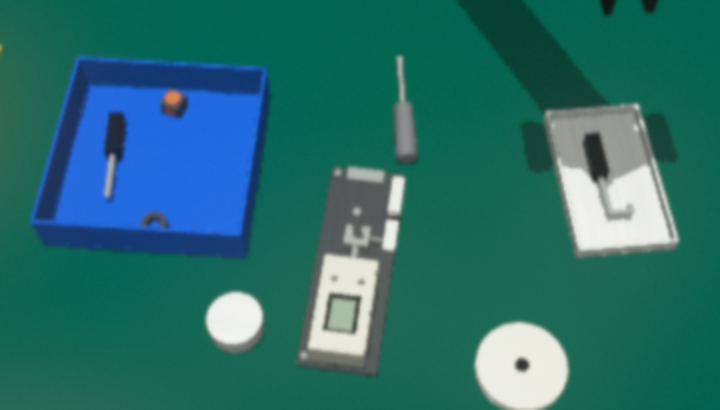

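The picture shows the hook lying flat in the tray (block at about (597,155), hook end at (625,212)). The slide is home, and everything else is where it started.

```bash
python3 -c "
from cell import sign_off
print(sign_off())"
```

```text
the job is handed in; nothing more can be done
None
```

The job is handed in, with no verdict shown: the hook held the slide at the marker clip (within about 1 mm by camera) for over 2 s, eased it home and now lies flat in the tray, with nothing else visibly moved and about 22 s of the 67 s used.

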